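# Clamp a bare bottle in the sloping painting rest

### The arm

A 7-joint arm with a two-finger parallel gripper is mounted at the origin on the work surface. World frame = base frame: x ahead of the robot, y to its left, z up, the work surface at z = 0. Lengths are in m, angles in rad, forces in N, time in s.
With the tool pointing down it reaches from about 0.4 to 0.85 m from the base axis. Payload 10.4 kg.
Tool frame: the origin (TCP) lies midway between the tips of the shut fingers; the grasp point (between the pads) lies 19 mm behind it; z points along the fingers, y is the line along which they close (so a half turn about z gives the same grasp; the last joint's range is limited). The gripper opens to 85 mm and grips with 20 to 120 N. Pads are 22 mm wide; open, the fingers measure 114 mm over their backs; the gripper's body (76 mm by 85 mm) begins 54 mm behind the grasp point. The pads swing forward as they close: fully open they stand 13 mm farther back than shut.
Start: joints at [-1.201, 0.332, -0.065, 1.46, 0.022, 1.35, -0.088], TCP at [0.239, 0.577, 0.231] pointing down, gripper open.
Joint ranges: [-2.6, 2.6], [-0.5, 2.12], [-1.47, 1.34], [0.16, 2.42], [-1.27, 4.41], [0.06, 2.06], [-2.6, 2.6]. Speed limits (rad/s): [2.22, 2.22, 2.79, 2.79, 3.14, 3.14, 3.14].

### API

Orientations are given as a unit quaternion [w, x, y, z].
In Python, from bench import ctrl gives the robot as it stands.
- The arm moves only by the shell command python3 -m pendant 'ROWS'. ROWS is JSON, a list of rows, each a list of 7 numbers: the shift along the tool's x, y, z in m, then the turn, a rotation vector about the tool's x, y, z in rad, then the opening, from -1 (shut) to 1 (fully open). In form: [[x, y, z, wx, wy, wz, claw], ...]. A call has 1 to 5 rows; each row is the pose to reach, as a shift and turn from the pose commanded when the call began, along the tool's axes at that moment; what a row does not reach only later rows make up. A row lasts 1/12 s, in which the tool goes at most 41.7 mm and 7.16 degrees, less where a joint would pass 70% of its speed; a pose out of reach is approached as far as the arm can. A call with a gripper value outside its range is refused whole. The fingers move at their own pace and stop on an object; the grip force is fixed at half the most. Time passes only in rows, so rows that repeat a pose let the fingers close. It gives the time, the measured TCP pose, the force, the opening and the grip force at its end, in the units of the state.
- ctrl.get_state(): the state, without advancing time (a new reading comes with each control period).
- ctrl.capture(name): name is "scene" or "top" or "wrist"; returns (picture, depth): 384x512x3 uint8, red, green, blue; 384x512 float32, m along the optical axis (not along the pixel's ray), 0 where there is no reading.
- ctrl.get_calibration(name): a dict with "camera_matrix" (3x3 intrinsics, pixels), "cam_to_world" (4x4, takes a point from camera to world coordinates). Camera axes: x right, y down, z forward; pixel columns grow to the right and rows downward; lengths in m; the calibration is good to about 2 mm. A picture is of the moment at which its call begins: read the wrist's pose just before it. get_calibration takes no time and is no camera call; for the wrist camera it gives the pose at the moment of the call.
- ctrl.hand_in(): hands the job in; it is judged then, once.
Trained networks look in the newest picture that a camera, given by its name, has taken for a name from the list of things; names that differ only in an ending like _2 or _b are one class to them, and where a whole thing is asked for, a point or a joint stands for the part that bears it (a point fixed in the world has none). Each returns a list of dicts, best first, with "conf" (0 to 1); they miss things now and then, are a little off and sometimes report something else, mostly with a low value. They report only what shows in the picture. A call takes as long as a camera call. They do not tell look-alikes from the thing itself.
- ctrl.spot_in(target, camera): "position" ([column, row] in pixels, amid what is visible of it).
The state is a dict: "time_s": time; "q": joint angles; "qd": joint speeds; "joint_efforts": joint torques, N m; "tool_pos": TCP position; "ee_rot": TCP orientation; "contact_force": force on the tool from outside, world axes, zero at the start; "wrist_torque": the same for the moment, N m; "gripper_width": finger opening in m; "finger_force": force on a finger pad.
Only numpy, scipy, OpenCV 4.12 (cv2) and the standard library are available. Lean on these libraries where they do the work, as an engineer would, in place of code of your own. Each camera call takes 0.05 s, during which the arm holds its last target. There are 200 camera calls.

### The job

Take the bare bottle, the one without a gilded stopper, from the drying rack and lay it gently in the two notches of the sloping painting rest, mouth uphill and foot against the stop at the low end. Then push the toggle clamp's handle down over centre as far as it goes, so that it stays locked with its rubber pad holding the bottle. Leave the two finished bottles lying in the rack.

Things in the scene. Friction and masses are not known exactly. Their poses are not given: they have to be found in the camera images.
- bare_bottle: Bare bottle: plain clear glass, no stopper or painting, about 0.24 kg. Round body 54 mm across, 130 mm long, then shoulder, neck and 28 mm lip; 185 mm in all. Origin on its axis, mid-body, 65 mm from the foot; x along the axis to the mouth. Starts level in one of the rack's three places, mouth away from the robot; grip it from above across mid-body, between the rack's strips.
- bottle_mouth (a point): Centre of the bare bottle's mouth, on its axis, 120 mm from the middle of the body.
- rest_seat (a point): Where the bottle's mid-body origin belongs in the painting rest when it lies home: on the bottle's axis, 65 mm uphill of the stop's face, 40 mm above the sloping board. x points uphill along the notches (25 degrees above level, roughly away from the robot), z square up out of the board, y to the left.
- jig: The sloping painting rest, fixed; origin on the table under rest_seat's board. In rest_seat's frame: two plates 14 mm thick, 32 mm high, with 90 degree V notches, 43 mm downhill and 45 mm uphill; a 40 mm high stop downhill; fingers have room between the plates. Clamp block on the right (-y), 45 mm uphill, from 86 mm out; the open clamp arm stands about 98 mm out, 160 mm high.
- clamp_handle (a joint): Clamp handle, rad: 0 open (straight up from the board), 1.436 closed on its stop (out to the right, 6 degrees above the board's plane). Turns about rest_seat's x, from +z to -y. Past about 0.6 it sinks by its own weight until the pad rests on the bottle at 1.13; then about 6 N at the grip takes it past dead centre at 1.33. Left short of that it springs back to 1.13; beyond, it locks itself.
- clamp_pivot (a point): Pin about which the clamp handle turns: in rest_seat's frame 45 mm uphill, 142 mm to the right and 66 mm up. The clamp arm is linked to the handle and swings the opposite way, down on to the bottle.
- handle_grip (a point): On the handle's centre line, 100 mm from the pivot pin. The black grip is a round bar, 18 mm across, from 50 to 140 mm from the pin. Push on its side towards the bottle, which is uppermost once closed; farther than 110 mm from the pin it stands clear of the open clamp arm.
- clamp_pad: Clamp's round black rubber pad, 20 mm across, on a sprung spindle; origin at the middle of its face. Closed, it presses with about 20 N on top of the bottle, 45 mm uphill of rest_seat.
- rack: Wooden drying rack on the table: two strips, 34 mm high and 14 mm thick, 88 mm apart, with three V notches each, 95 mm between bottles. Origin on the table under the middle place; x along the bottles towards their mouths, y along the strips. Bottle axes lie 42 mm above the table.
- finished_a: Finished bottle in the rack: same glass, painted round the body, with a gilded pointed stopper; 235 mm long in all. Origin at the middle of the body.
- finished_b: The other finished bottle in the rack, alike, with a gilded stopper. Origin at the middle of the body.
Things that resemble listed ones, but are neither listed nor needed, are in the scene too. Leave any red look-alike of the bare_bottle alone.

How it is judged:
By the outcome, as a careful person would: the job done as asked, in the order asked, and still so for the second after the job is handed in, with the robot touching nothing.
It also fails if it takes over 72 s, if anything falls off the work surface, if the arm or the gripper's body presses on something with over 40 N, if the wrist force passes 120 N, or if a joint passes its speed limit or range.

## Working session

There is one attempt and no reset: what is moved stays moved. The work goes in short steps, Python scripts to look and compute and a shell command to move; the robot and the scene stay as the last step left them, time stands still between calls to the robot, and variables do not carry over. Pictures are saved under pics/ and viewed, at most 10 in all, crops included, and the job is handed in when it is done.

```bash
mkdir -p pics; ls; cat > h.py <<'E'
from bench import ctrl
import numpy as np, cv2
from scipy.spatial.transform import Rotation as R
def cap(n,f=None):
    K=ctrl.get_calibration(n); im,d=ctrl.capture(n)
    if f: cv2.imwrite('pics/'+f,im[:,:,::-1])
    return im,d,np.array(K['camera_matrix']),np.array(K['cam_to_world'])
def cloud(d,K,T):
    v,u=np.mgrid[:d.shape[0],:d.shape[1]]
    P=np.stack([(u-K[0,2])/K[0,0]*d,(v-K[1,2])/K[1,1]*d,d],-1)
    W=P@T[:3,:3].T+T[:3,3]; W[d==0]=np.nan
    return W
def rq(q): return R.from_quat([q[1],q[2],q[3],q[0]])
E
python3 - <<'E'
from h import *
s=ctrl.get_state();print(s['time_s'],s['tool_pos'],s['ee_rot'])
for n in ['scene','top']:
    im,d,K,T=cap(n,n+'1.png');W=cloud(d,K,T);np.savez(n+'1.npz',W=W,im=im,K=K,T=T)
    print(n,T[:3,3],T[:3,2])
    for t in ['bare_bottle','finished_a','jig','rack','clamp_handle','clamp_pad','handle_grip']:
        for r in ctrl.spot_in(t,n)[:4]:
            c,w=np.round(r['position']).astype(int);print(t,round(r['conf'],2),c,w,W[min(w,383),min(c,511)].round(3))
E
```

```text
pics
0.0 [0.23907755 0.57705817 0.23051162] [-1.09351051e-04  1.95096447e-01  9.80783799e-01 -7.09727605e-04]
scene [0.87689351 0.77051363 0.74248604] [-0.46695489 -0.68060444 -0.56456242]
bare_bottle 0.8 296 323 [0.528 0.403 0.065]
bare_bottle 0.68 379 255 [0.219 0.358 0.048]
finished_a 0.94 237 271 [0.549 0.21  0.064]
finished_a 0.75 263 294 [0.541 0.304 0.068]
jig 0.84 156 207 [ 0.614 -0.11   0.084]
jig 0.59 154 202 [ 0.609 -0.138  0.083]
clamp_handle 0.64 156 126 [ 0.541 -0.21   0.275]
clamp_pad 0.23 155 207 [ 0.618 -0.108  0.087]
handle_grip 0.72 154 128 [ 0.547 -0.214  0.269]
handle_grip 0.56 293 323 [0.534 0.401 0.068]
top [0.2821212  0.10428575 1.3586704 ] [ 0.12730094 -0.00609939 -0.99184538]
bare_bottle 0.95 163 288 [0.197 0.338 0.052]
bare_bottle 0.61 153 171 [0.508 0.374 0.067]
finished_a 0.97 223 168 [0.52  0.186 0.063]
finished_a 0.85 183 168 [0.518 0.294 0.068]
jig 0.68 344 142 [ 0.594 -0.14   0.079]
rack 0.65 172 166 [ 0.536  0.335 -0.002]
clamp_handle 0.66 389 149 [ 0.595 -0.284 -0.001]
clamp_pad 0.58 366 146 [ 0.539 -0.154  0.271]
handle_grip 0.45 395 147 [ 0.53  -0.211  0.304]
```

View pics/scene1.png

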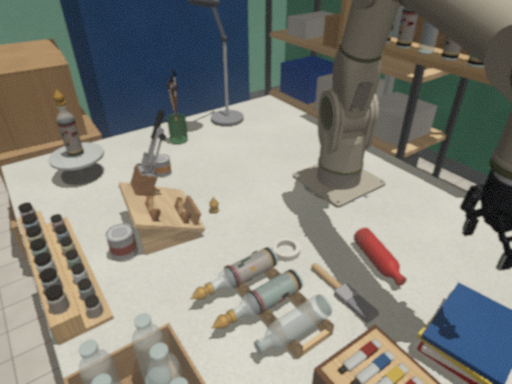

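View pics/top1.png

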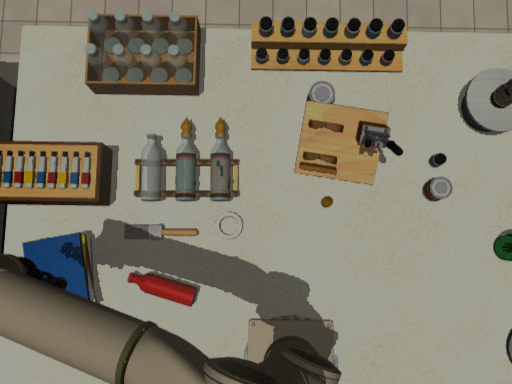

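The scene and top views agree. The bare bottle is the leftmost in the rack (top 151,170), with the two stoppered ones at (186,165) and (221,165). The red look-alike is at (165,288). The rest is at (342,142), with its clamp open on the right. Next I'll measure the geometry from depth.

```bash
python3 - <<'E'
from h import *
rng=np.random.default_rng(0)
C={n:np.load(n+'1.npz') for n in['top','scene']}
for n in C:
    W=C[n]['W'].reshape(-1,3);W=W[~np.isnan(W[:,0])]
    t=W[(abs(W[:,2])<.01)&(W[:,0]>.3)&(W[:,0]<.7)];print(n,'table z',np.median(t[:,2]).round(4))
    J=W[(W[:,0]>.42)&(W[:,0]<.75)&(W[:,1]>-.27)&(W[:,1]<.03)&(W[:,2]>.012)&(W[:,2]<.14)]
    best=0
    for i in range(3000):
        a=J[rng.choice(len(J),3,False)];nv=np.cross(a[1]-a[0],a[2]-a[0]);L=np.linalg.norm(nv)
        if L<1e-6: continue
        nv/=L; nv*=np.sign(nv[2])
        if abs(np.degrees(np.arccos(nv[2]))-25)>5: continue
        m=abs((J-a[0])@nv)<.003
        if m.sum()>best: best=m.sum();B=(nv,a[0],m)
    P=J[B[2]];c=P.mean(0);nv=np.linalg.svd(P-c)[2][2];nv*=np.sign(nv[2])
    yaw=np.degrees(np.arctan2(-nv[1],-nv[0]))
    print(n,'board',best,'n',nv.round(3),'tilt',np.degrees(np.arccos(nv[2])).round(1),'yaw',yaw.round(1),'c',c.round(4))
    # bottles
    for y0,nm in[(.39,'bare'),(.295,'mid'),(.195,'r')]:
        b=W[(abs(W[:,1]-y0)<.05)&(W[:,0]>.44)&(W[:,0]<.56)&(W[:,2]>.055)&(W[:,2]<.09)]
        if len(b)>5: print(n,nm,len(b),b.mean(0).round(3),'zmax',np.percentile(b[:,2],97).round(3),b.min(0).round(3),b.max(0).round(3), 'slope',np.polyfit(b[:,0],b[:,1],1).round(3))
im=C['top']['im']
a=cv2.resize(im[90:215,125:255],None,fx=4,fy=4,interpolation=2);cv2.imwrite('pics/rk.png',a[:,:,::-1])
E
```

```text
top table z -0.0006
top board 3366 n [-0.421  0.059  0.905] tilt 25.1 yaw -7.9 c [ 0.5949 -0.1266  0.0759]
top bare 724 [0.5   0.384 0.064] zmax 0.071 [0.44  0.359 0.055] [0.56  0.41  0.076] slope [0.019 0.375]
top mid 729 [0.5   0.29  0.064] zmax 0.071 [0.44  0.264 0.055] [0.56  0.316 0.075] slope [0.022 0.279]
top r 734 [0.499 0.195 0.064] zmax 0.071 [0.44  0.171 0.055] [0.56  0.22  0.074] slope [0.025 0.183]
scene table z 0.0002
scene board 1793 n [-0.419  0.062  0.906] tilt 25.1 yaw -8.4 c [ 0.6106 -0.1127  0.0823]
scene bare 1040 [0.501 0.394 0.065] zmax 0.07 [0.44  0.365 0.055] [0.56  0.413 0.072] slope [0.013 0.388]
scene mid 837 [0.502 0.3   0.065] zmax 0.07 [0.44  0.269 0.055] [0.56  0.319 0.072] slope [0.017 0.291]
scene r 697 [0.502 0.206 0.065] zmax 0.07 [0.441 0.174 0.055] [0.56  0.225 0.072] slope [0.022 0.195]
```

```bash
python3 - <<'E'
from h import *
C={n:np.load(n+'1.npz') for n in['top','scene']}
for n in C:
    W=C[n]['W'].reshape(-1,3);W=W[~np.isnan(W[:,0])]
    for y0 in (.388,.294,.2):
        b=W[(abs(W[:,1]-y0)<.008)&(W[:,0]>.3)&(W[:,0]<.75)&(W[:,2]>.045)&(W[:,2]<.09)]
        print(n,y0,'foot x',np.percentile(b[:,0],[0,1,3]).round(4),'mouth/stopper',b[:,0].max().round(4))
    # strips: wood tops 34mm, between bottles
    s=W[(W[:,2]>.026)&(W[:,2]<.037)&(W[:,0]>.40)&(W[:,0]<.62)&((abs(W[:,1]-.34)<.012)|(abs(W[:,1]-.245)<.012))]
    h,e=np.histogram(s[:,0],np.arange(.40,.62,.004));print('strips',[(round(e[i],3),int(h[i])) for i in range(len(h)) if h[i]])
    nv=np.array([-.42,.0605,.9055]);nv/=np.linalg.norm(nv)
    yh=np.array([.0605,.42,0]) ; yh=np.cross([0,0,1],[-nv[0],-nv[1],0]);yh/=np.linalg.norm(yh);xh=np.cross(yh,nv)
    B=np.stack([xh,yh,nv]);o=np.array([.60,-.12,0.])
    d=(W-o)@B.T
    # board offset
    J=d[(abs(d[:,0])<.18)&(abs(d[:,1])<.13)]
    h,e=np.histogram(J[:,2],np.arange(.05,.10,.001));off=e[h.argmax()]+.0005
    med=np.median(J[abs(J[:,2]-off)<.003,2]);print('board z',med.round(4))
    J[:,2]-=med
    for lo,hi in((.026,.035),(.036,.044)):
        p=J[(J[:,2]>lo)&(J[:,2]<hi)&(abs(J[:,1])<.08)]
        h,e=np.histogram(p[:,0],np.arange(-.18,.18,.004));print(lo,[(round(e[i],3),int(h[i]),p[(p[:,0]>=e[i])&(p[:,0]<e[i+1]),1].min().round(3),p[(p[:,0]>=e[i])&(p[:,0]<e[i+1]),1].max().round(3)) for i in range(len(h)) if h[i]>2])
    bd=J[abs(J[:,2])<.004];print('board ext',np.percentile(bd,[.5,99.5],axis=0).round(3).tolist())
    # height image
    g=np.zeros((75,75),np.float32)
    q=J[J[:,2]<.05]
    for x,y,z in q:
        i=int((.15-x)/.004);j=int((.15-y)/.004)
        if 0<=i<75 and 0<=j<75:g[i,j]=max(g[i,j],z)
    cv2.imwrite('pics/hm_%s.png'%n,cv2.resize(np.clip(g/.045*255,0,255).astype(np.uint8),None,fx=7,fy=7,interpolation=0))
a=cv2.imread('pics/hm_top.png');b=cv2.imread('pics/hm_scene.png');cv2.imwrite('pics/hm.png',cv2.resize(np.hstack([a,b]),(800,400)))
E
```

```text
top 0.388 foot x [0.4325 0.4331 0.4374] mouth/stopper 0.7498
top 0.294 foot x [0.4337 0.4346 0.439 ] mouth/stopper 0.7494
top 0.2 foot x [0.436  0.4364 0.4406] mouth/stopper 0.6677
strips [(np.float64(0.448), 19), (np.float64(0.452), 23), (np.float64(0.456), 22), (np.float64(0.46), 26), (np.float64(0.536), 18), (np.float64(0.54), 23), (np.float64(0.544), 19), (np.float64(0.548), 16)]
board z 0.0704
0.026 [(np.float64(-0.148), 5, np.float64(-0.009), np.float64(0.002)), (np.float64(-0.144), 8, np.float64(-0.014), np.float64(0.009)), (np.float64(-0.14), 9, np.float64(-0.016), np.float64(0.01)), (np.float64(-0.136), 4, np.float64(-0.018), np.float64(0.01)), (np.float64(-0.132), 4, np.float64(-0.017), np.float64(0.008)), (np.float64(-0.128), 6, np.float64(-0.014), np.float64(0.009)), (np.float64(-0.124), 6, np.float64(-0.007), np.float64(0.007)), (np.float64(-0.04), 27, np.float64(-0.01), np.float64(0.08)), (np.float64(-0.024), 18, np.float64(-0.004), np.float64(0.077)), (np.float64(-0.02), 15, np.float64(-0.005), np.float64(0.078)), (np.float64(-0.016), 18, np.float64(-0.005), np.float64
[... 3658 characters left out ...]
)), (np.float64(0.048), 3, np.float64(-0.045), np.float64(-0.043)), (np.float64(0.052), 3, np.float64(-0.047), np.float64(-0.045)), (np.float64(0.056), 3, np.float64(-0.05), np.float64(-0.042)), (np.float64(0.06), 4, np.float64(-0.048), np.float64(-0.041)), (np.float64(0.064), 4, np.float64(-0.047), np.float64(-0.045)), (np.float64(0.068), 3, np.float64(-0.045), np.float64(-0.044)), (np.float64(0.076), 4, np.float64(-0.046), np.float64(-0.043)), (np.float64(0.084), 3, np.float64(-0.046), np.float64(-0.043)), (np.float64(0.092), 6, np.float64(-0.051), np.float64(-0.042)), (np.float64(0.096), 11, np.float64(-0.08), np.float64(-0.045))]
board ext [[-0.16, -0.119, -0.004], [0.127, 0.124, 0.004]]
```

View pics/hm.png

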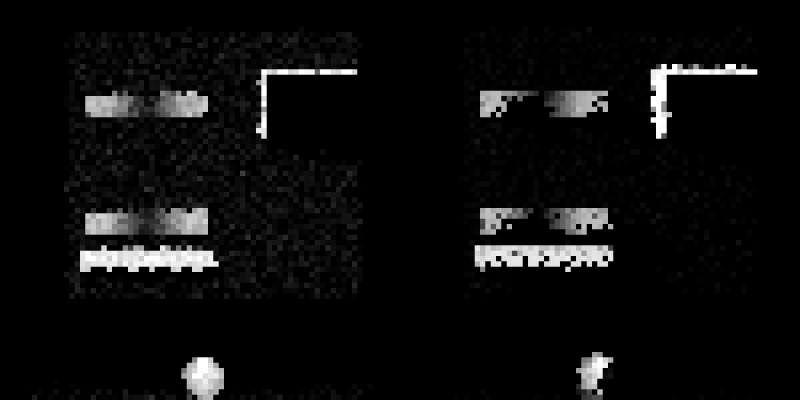

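```bash
python3 - <<'E'
from h import *
from scipy.optimize import least_squares
C={n:np.load(n+'1.npz') for n in['top','scene']}
for n in C:
    W=C[n]['W'].reshape(-1,3);W=W[~np.isnan(W[:,0])]
    for y0 in (.388,.294,.2):
        b=W[(abs(W[:,1]-y0)<.035)&(W[:,0]>.44)&(W[:,0]<.555)&(W[:,2]>.045)&(W[:,2]<.09)]
        f=lambda p:np.hypot(b[:,1]-p[0]-p[2]*(b[:,0]-.5),b[:,2]-p[1])-.027
        r=least_squares(f,[y0,.042,0],loss='soft_l1',f_scale=.003);print(n,y0,r.x.round(4))
    nv=np.array([-.42,.0605,.9055]);nv/=np.linalg.norm(nv)
    yh=np.cross([0,0,1],[-nv[0],-nv[1],0]);yh/=np.linalg.norm(yh);xh=np.cross(yh,nv)
    B=np.stack([xh,yh,nv]);o=np.array([.60,-.12,0.])
    J=(W-o)@B.T;J[:,2]-=.0705
    for a,b_ in((-.022,-.011),(.066,.077)):
        p=J[(J[:,0]>a)&(J[:,0]<b_)&(J[:,1]>-.02)&(J[:,1]<.1)&(J[:,2]>.003)&(J[:,2]<.04)]
        # V surface: z = min(32, z0+|y-yc|), 45deg; axis at 40, r27 -> apex 40-38.2=1.8
        f=lambda q:p[:,2]-np.minimum(.032,.0018+q[1]+abs(p[:,1]-q[0]))
        r=least_squares(f,[.036,0],loss='soft_l1',f_scale=.003);
        s=p[p[:,2]>.026];print(n,'V',r.x.round(4),len(p),'edges',np.percentile(s[:,1],[1,99]).round(4))
    print('yh',yh.round(4))
    rs=o+B.T@np.array([.0265,.0365,.0705+.04]);print('rs',rs.round(4)); 
    h=J[(J[:,2]>.13)&(J[:,2]<.24)&(abs(J[:,0]-.07)<.08)&(J[:,1]<.0)&(J[:,1]>-.2)]-[.0265,.0365,.04]
    for z in np.arange(.09,.19,.015):
        k=h[abs(h[:,2]-z)<.0075]
        if len(k):print(z.round(3),len(k),'x',np.percentile(k[:,0],[5,50,95]).round(3),'y',np.percentile(k[:,1],[2,25,50,75,98]).round(3))
E
```

```text
top 0.388 [0.3861 0.0405 0.0194]
top 0.294 [0.291  0.0406 0.0142]
top 0.2 [0.1962 0.0409 0.0221]
top V [0.039  0.0002] 145 edges [-0.0052  0.0837]
top V [0.0394 0.0002] 140 edges [-0.0039  0.0842]
yh [ 0.1426  0.9898 -0.    ]
rs [ 0.5825 -0.0806  0.1113]
0.09 10 x [0.043 0.049 0.054] y [-0.14  -0.135 -0.117 -0.097 -0.095]
0.105 9 x [0.045 0.052 0.054] y [-0.134 -0.132 -0.104 -0.098 -0.096]
0.12 28 x [0.04  0.052 0.055] y [-0.143 -0.134 -0.132 -0.102 -0.097]
0.135 24 x [0.038 0.052 0.055] y [-0.143 -0.136 -0.133 -0.103 -0.098]
0.15 103 x [0.038 0.047 0.054] y [-0.139 -0.118 -0.101 -0.09  -0.077]
0.165 70 x [0.038 0.046 0.053] y [-0.139 -0.11  -0.105 -0.086 -0.078]
0.18 18 x [0.041 0.05  0.054] y [-0.143 -0.138 -0.135 -0.134 -0.133]
scene 0.388 [0.3878 0.0418 0.016 ]
scene 0.294 [0.2929 0.0419 0.0171]
scene 0.2 [0.1979 0.0421 0.0158]
scene V [0.0385 0.0033] 99 edges [-0.006   0.0872]
scene V [0.0377 0.0039] 111 edges [-0.0042  0.0874]
yh [ 0.1426  0.9898 -0.    ]
rs [ 0.5825 -0.0806  0.1113]
0.09 23 x [0.04  0.049 0.056] y [-0.142 -0.13  -0.096 -0.093 -0.091]
0.105 44 x [0.037 0.049 0.055] y [-0.145 -0.129 -0.099 -0.095 -0.092]
0.12 47 x [0.039 0.05  0.056] y [-0.141 -0.131 -0.1   -0.096 -0.093]
0.135 45 x [0.04  0.052 0.056] y [-0.14  -0.135 -0.129 -0.099 -0.077]
0.15 87 x [0.038 0.051 0.056] y [-0.139 -0.106 -0.096 -0.077 -0.073]
0.165 66 x [0.039 0.047 0.055] y [-0.14  -0.134 -0.129 -0.103 -0.075]
0.18 35 x [0.041 0.05  0.055] y [-0.141 -0.135 -0.134 -0.133 -0.129]
```

```bash
python3 - <<'E'
from h import *
for n in['top','scene']:
    W=np.load(n+'1.npz')['W'].reshape(-1,3);W=W[~np.isnan(W[:,0])]
    s=W[(abs(W[:,0]-.5)<.025)&(W[:,1]>.40)&(W[:,1]<.47)]
    for y in np.arange(.4,.47,.004):
        k=s[abs(s[:,1]-y)<.002]
        if len(k):print(n,y.round(3),len(k),k[:,2].min().round(3),np.median(k[:,2]).round(3),k[:,2].max().round(3))
s=ctrl.get_state();print(s['gripper_width'],s['contact_force'])
E
python3 -m pendant '[[0,0,0,0,0,-0.1,1],[0,0,0,0,0,-0.2,1],[0,0,0,0,0,-0.3,1],[0,0,0,0,0,-0.41,1],[0,0,0,0,0,-0.41,1]]'
```

```text
top 0.4 13 0.057 0.064 0.067
top 0.404 23 0.055 0.061 0.065
top 0.408 18 0.052 0.056 0.06
top 0.412 2 0.051 0.052 0.053
top 0.424 48 -0.005 0.014 0.025
top 0.428 27 0.013 0.018 0.026
top 0.432 20 0.015 0.019 0.023
top 0.436 2 0.001 0.008 0.014
top 0.44 24 -0.006 -0.001 0.003
top 0.444 21 -0.005 -0.002 0.006
top 0.448 25 -0.006 -0.002 0.002
top 0.452 24 -0.005 -0.002 0.003
top 0.456 24 -0.008 -0.002 0.003
top 0.46 29 -0.009 -0.0 0.006
top 0.464 20 -0.006 -0.002 0.003
top 0.468 28 -0.008 -0.001 0.003
scene 0.4 38 -0.002 0.064 0.069
scene 0.404 81 -0.002 0.062 0.068
scene 0.408 97 -0.002 0.058 0.066
scene 0.412 130 -0.003 0.051 0.062
scene 0.416 74 -0.002 0.042 0.054
scene 0.424 8 0.017 0.019 0.02
scene 0.428 34 0.017 0.02 0.022
scene 0.432 42 -0.002 0.02 0.022
scene 0.436 127 -0.002 0.009 0.022
scene 0.44 41 -0.003 0.0 0.004
scene 0.444 40 -0.003 0.0 0.003
scene 0.448 40 -0.004 -0.0 0.002
scene 0.452 43 -0.003 -0.0 0.002
scene 0.456 44 -0.002 -0.0 0.003
scene 0.46 42 -0.002 0.0 0.003
scene 0.464 42 -0.003 0.001 0.002
scene 0.468 36 -0.003 0.0 0.003
0.08523190392843519 [-0.39159274 -0.37747681 -0.03277266]
time_s: 1.22
tool_pos: [0.2393, 0.5774, 0.2314]
ee_rot: [-0.0, -0.011, 1.0, 0.0]
contact_force: [-0.4, 0.6, -0.5]
gripper_width: 0.0852
finger_force: 0.0
```

```bash
python3 -m pendant '[[-0.026,-0.02,0,0,0,0,1],[-0.052,-0.04,0,0,0,0,1],[-0.078,-0.06,0,0,0,0,1],[-0.103,-0.08,0,0,0,0,1],[-0.128,-0.098,0,0,0,0,1]]'
python3 -m pendant '[[-0.026,-0.02,0.01,0,0,0,1],[-0.052,-0.04,0.02,0,0,0,1],[-0.078,-0.06,0.03,0,0,0,1],[-0.103,-0.08,0.04,0,0,0,1],[-0.128,-0.098,0.05,0,0,0,1]]'
python3 - <<'E'
from h import *
s=ctrl.get_state();print(s['tool_pos'],s['ee_rot'],s['q'])
im,d,K,T=cap('wrist','w1.png')
print(T.round(3).tolist())
W=cloud(d,K,T);b=W[(W[...,2]>.045)&(W[...,2]<.09)&(abs(W[...,1]-.388)<.035)&(abs(W[...,0]-.5)<.07)]
print(len(b))
from scipy.optimize import least_squares
f=lambda p:np.hypot(b[:,1]-p[0]-p[2]*(b[:,0]-.5),b[:,2]-p[1])-.027
print(least_squares(f,[.388,.042,0],loss='soft_l1',f_scale=.003).x.round(4),b.min(0),b.max(0))
E
```

```text
time_s: 1.63
tool_pos: [0.3702, 0.4803, 0.2315]
ee_rot: [0.0, -0.006, 1.0, 0.0]
contact_force: [0.1, 0.7, 0.1]
gripper_width: 0.0857
finger_force: 0.0
time_s: 2.05
tool_pos: [0.4999, 0.3844, 0.1811]
ee_rot: [0.0, -0.006, 1.0, 0.0]
contact_force: [0.1, -0.0, -0.6]
gripper_width: 0.0853
finger_force: 0.0
[0.49991655 0.38440588 0.18106637] [ 2.28291991e-04 -6.30364606e-03  9.99980104e-01  5.56730263e-05] [-0.76212592  0.37109461  0.04374693  1.51643534 -0.01646381  1.25400839
  0.8671729 ]
[[-0.012, 0.948, 0.319, 0.418], [1.0, 0.011, 0.003, 0.383], [-0.001, 0.319, -0.948, 0.323], [0.0, 0.0, 0.0, 1.0]]
9984
[0.3883 0.0415 0.0144] [0.43150369 0.36099883 0.04502844] [0.56998548 0.41541322 0.07074084]
```

View pics/w1.png

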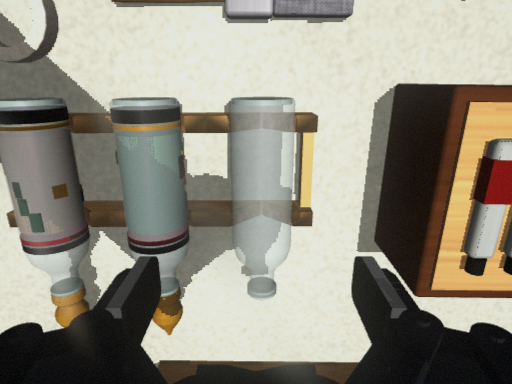

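The wrist view shows the bare bottle at (262,185), lying between strips at rows 123 and 213. The finished bottles are to its left. The fit gives y≈0.388, so I'll descend there and grasp.

```bash
python3 -m pendant '[[0.001,0.003,0.03,0,0,0,1],[0.001,0.003,0.06,0,0,0,1],[0.001,0.003,0.085,0,0,0,1],[0.001,0.003,0.105,0,0,0,1],[0.001,0.003,0.12,0,0,0,1]]'
python3 -m pendant '[[0,0,0.012,0,0,0,1],[0,0,0.024,0,0,0,1],[0,0,0.034,0,0,0,1],[0,0,0.039,0,0,0,1],[0,0,0.039,0,0,0,1]]'
python3 -m pendant '[[0,0,0,0,0,0,0.6],[0,0,0,0,0,0,0.4],[0,0,0,0,0,0,0.2],[0,0,0,0,0,0,0],[0,0,0,0,0,0,-0.2]]'
python3 -m pendant '[[0,0,0,0,0,0,-0.4],[0,0,0,0,0,0,-0.4],[0,0,0,0,0,0,-0.4],[0,0,0,0,0,0,-0.4],[0,0,0,0,0,0,-0.4]]'
```

```text
time_s: 2.52
tool_pos: [0.4966, 0.3884, 0.0591]
ee_rot: [-0.001, -0.007, 1.0, -0.001]
contact_force: [0.2, 0.2, 0.4]
gripper_width: 0.0852
finger_force: 0.0
time_s: 2.93
tool_pos: [0.4972, 0.3886, 0.0213]
ee_rot: [-0.0, -0.008, 1.0, -0.0]
contact_force: [0.4, -0.0, -0.3]
gripper_width: 0.0856
finger_force: 0.0
time_s: 3.35
tool_pos: [0.498, 0.3895, 0.0236]
ee_rot: [0.001, -0.009, 1.0, 0.001]
contact_force: [-1.3, -0.2, 5.6]
gripper_width: 0.0524
finger_force: 62.1
time_s: 3.77
tool_pos: [0.498, 0.3895, 0.0236]
ee_rot: [0.001, -0.009, 1.0, 0.001]
contact_force: [-2.1, -0.3, 6.1]
gripper_width: 0.0527
finger_force: 62.1
```

```bash
python3 -m pendant '[[0,0,-0.015,0,0,0,-0.4],[0,0,-0.035,0,0,0,-0.4],[0,0,-0.06,0,0,0,-0.4],[0,0,-0.09,0,0,0,-0.4],[0,0,-0.12,0,0,0,-0.4]]'
python3 -m pendant '[[0,0,-0.03,0,0,0,-0.4],[0,0,-0.06,0,0,0,-0.4],[0,0,-0.085,0,0,0,-0.4],[0,0,-0.1,0,0,0,-0.4],[0,0,-0.1,0,0,0,-0.4]]'
cat > held.py <<'E'
from h import *
import sys
from scipy.optimize import least_squares
s=ctrl.get_state();Rt=rq(s['ee_rot']);p=np.array(s['tool_pos']);print(p.round(4),np.round(s['ee_rot'],4),s['gripper_width'])
for n in['wrist','top','scene']:
    im,d,K,T=cap(n,sys.argv[1]+n+'.png');W=cloud(d,K,T).reshape(-1,3);W=W[~np.isnan(W[:,0])]
    L=Rt.inv().apply(W-p)   # tool frame
    m=(abs(L[:,1])<.026)&(L[:,2]>-.05)&(L[:,2]<.02)&(abs(L[:,0])<.06)
    if n=='wrist': m&=(abs(L[:,0])>.02)
    b=L[m]
    if len(b)<60: print(n,len(b));continue
    f=lambda q:np.hypot(b[:,1]-q[0]-q[2]*b[:,0],b[:,2]-q[1]-q[3]*b[:,0])-.027
    r=least_squares(f,[0,-.02,0,0],loss='soft_l1',f_scale=.002)
    q=r.x;ax=abs(L[:,1]-q[0])<.02
    near=L[(np.hypot(L[:,1]-q[0]-q[2]*L[:,0],L[:,2]-q[1]-q[3]*L[:,0])<.03)]
    print(n,len(b),'y,z,sy,sz',q.round(4),'xrange',np.percentile(near[:,0],[.2,1,99,99.8]).round(4))
E
python3 held.py h1
```

```text
time_s: 4.18
tool_pos: [0.4971, 0.3884, 0.1432]
ee_rot: [-0.0, -0.009, 1.0, -0.0]
contact_force: [-0.4, 0.3, -1.6]
gripper_width: 0.0524
finger_force: 63.4
time_s: 4.6
tool_pos: [0.4986, 0.3897, 0.2465]
ee_rot: [0.002, -0.009, 1.0, 0.002]
contact_force: [-0.3, 0.9, -1.0]
gripper_width: 0.0524
finger_force: 63.6
[0.4986 0.3897 0.2465] [ 0.0023 -0.0085  1.      0.0021] 0.05240866694182349
wrist 16196 y,z,sy,sz [-0.001  -0.0178  0.002  -0.0034] xrange [-0.0298 -0.0234  0.0661  0.0662]
top 64 y,z,sy,sz [ 0.     -0.0242  0.0293 -0.1808] xrange [-0.4056 -0.4015 -0.0313 -0.0273]
scene 903 y,z,sy,sz [-0.0023 -0.0134  0.0026 -0.0062] xrange [-0.1205 -0.12    0.0553  0.0611]
```

```bash
cat > go.py <<'E'
from h import *
import sys
nv=np.array([-.42,.0605,.9055]);nv/=np.linalg.norm(nv)
yh=np.cross([0,0,1],[-nv[0],-nv[1],0]);yh/=np.linalg.norm(yh);xh=np.cross(yh,nv)
F=np.stack([xh,yh,nv],1)
rs=np.array([.5829,-.0781,.1113])
Rgoal=R.from_matrix(np.stack([-xh,yh,-nv],1))
inhand=np.array([.001,-.001,-.018])
if __name__=='__main__':
    off=np.array(eval(sys.argv[1]))  # bottle origin offset in rest frame
    s=ctrl.get_state();Rt=rq(s['ee_rot']);p=np.array(s['tool_pos'])
    tgt=rs+F@off-Rgoal.apply(inhand)
    print('tgt',tgt.round(4),'d',Rt.inv().apply(tgt-p).round(4),'rv',(Rt.inv()*Rgoal).as_rotvec().round(4))
    print('bottle in rest frame',(F.T@(p+Rt.apply(inhand)-rs)).round(4),'F',np.round(s['contact_force'],1))
E
python3 go.py '[0.006,0,0.11]'
```

```text
tgt [ 0.5507 -0.0724  0.1976] d [-0.0458 -0.4617  0.0437] rv [ 0.0338 -0.4387  0.158 ]
bottle in rest frame [-0.0754  0.4484  0.1982] F [-0.1 -0.9 -3. ]
```

```bash
python3 -m pendant '[[-0.004,-0.025,0,0,0,0,-0.4],[-0.008,-0.06,0,0,0,0,-0.4],[-0.012,-0.1,0,0,0,0,-0.4],[-0.016,-0.14,0,0,0,0,-0.4],[-0.02,-0.18,0,0,0,0,-0.4]]'
python3 -m pendant '[[-0.004,-0.04,0,0,0,0,-0.4],[-0.008,-0.08,0,0,0,0,-0.4],[-0.012,-0.12,0,0,0,0,-0.4],[-0.016,-0.15,0,0,0,0,-0.4],[-0.02,-0.18,0,0,0,0,-0.4]]'
python3 -m pendant '[[0,-0.02,0.006,0.007,-0.088,0.032,-0.4],[0,-0.04,0.012,0.014,-0.176,0.064,-0.4],[-0.002,-0.06,0.02,0.021,-0.264,0.096,-0.4],[-0.004,-0.08,0.03,0.028,-0.352,0.128,-0.4],[-0.006,-0.1,0.04,0.034,-0.439,0.158,-0.4]]'
python3 go.py '[0.006,0,0.11]'
```

```text
time_s: 5.17
tool_pos: [0.5197, 0.207, 0.2402]
ee_rot: [-0.001, -0.009, 1.0, -0.001]
contact_force: [1.1, 0.6, -2.2]
gripper_width: 0.0523
finger_force: 63.7
time_s: 5.58
tool_pos: [0.5428, 0.0271, 0.2405]
ee_rot: [-0.001, -0.008, 1.0, -0.0]
contact_force: [-0.2, 0.8, -1.8]
gripper_width: 0.0524
finger_force: 63.7
time_s: 6.0
tool_pos: [0.5503, -0.0711, 0.2005]
ee_rot: [0.219, 0.071, 0.973, -0.015]
contact_force: [0.9, -1.6, -3.2]
gripper_width: 0.0523
finger_force: 63.7
tgt [ 0.5507 -0.0724  0.1976] d [ 0.0008 -0.0013  0.0028] rv [ 0.001   0.0038 -0.0018]
bottle in rest frame [0.0067 0.0013 0.1128] F [ 0.9 -1.6 -3.2]
```

```bash
python3 -m pendant '[[0,-0.001,0.015,0,0.004,0,-0.4],[0,-0.001,0.035,0,0.004,0,-0.4],[0,-0.001,0.055,0,0.004,0,-0.4],[0,-0.001,0.07,0,0.004,0,-0.4],[0,-0.001,0.07,0,0.004,0,-0.4]]'
python3 go.py '[0.005,0,0.0]'
python3 - <<'E'
from go import *
for n in['wrist','scene']:
    im,d,K,T=cap(n,n+'3.png');W=cloud(d,K,T).reshape(-1,3);J=(W[~np.isnan(W[:,0])]-rs)@F
    bd=J[(J[:,0]>-.01)&(J[:,0]<.03)&(abs(J[:,1])>.045)&(abs(J[:,1])<.08)&(abs(J[:,2]+.04)<.012)];print(n,'board z',len(bd),np.median(bd[:,2]).round(4))
    for a,b_ in((-.049,-.037),(.039,.051)):
        s=J[(J[:,0]>a)&(J[:,0]<b_)&(abs(J[:,1])<.06)&(J[:,2]>-.014)&(J[:,2]<-.003)]
        if len(s)>5:print(' plate',len(s),s.min(0).round(4),s.max(0).round(4),np.median(s[:,2]).round(4))
    s=J[(J[:,0]>-.09)&(J[:,0]<-.055)&(abs(J[:,1])<.06)&(J[:,2]>-.006)&(J[:,2]<.006)];
    if len(s)>5:print(' stop',len(s),np.percentile(s,[1,99],axis=0).round(4).tolist())
E
```

```text
time_s: 6.42
tool_pos: [0.5784, -0.0755, 0.134]
ee_rot: [0.212, 0.07, 0.975, -0.016]
contact_force: [-1.4, 0.1, -1.8]
gripper_width: 0.0524
finger_force: 63.8
tgt [ 0.596  -0.079   0.0975] d [-0.0012 -0.0009  0.0406] rv [-0.0006 -0.0097  0.0002]
bottle in rest frame [0.0044 0.0009 0.0406] F [-1.4  0.1 -1.8]
wrist board z 4243 -0.0393
 plate 517 [-0.049  -0.0431 -0.0092] [-0.0382  0.047  -0.0051] -0.0072
 stop 5719 [[-0.079, -0.0463, -0.0018], [-0.0667, 0.0501, 0.0023]]
scene board z 165 -0.0405
 plate 37 [-0.049  -0.0375 -0.0139] [-0.0371  0.0482 -0.0061] -0.0097
 plate 38 [ 0.039  -0.0346 -0.0139] [ 0.0509  0.0491 -0.0062] -0.0095
 stop 80 [[-0.0763, -0.0238, -0.0058], [-0.0631, 0.0525, 0.0017]]
```

View pics/wrist3.png

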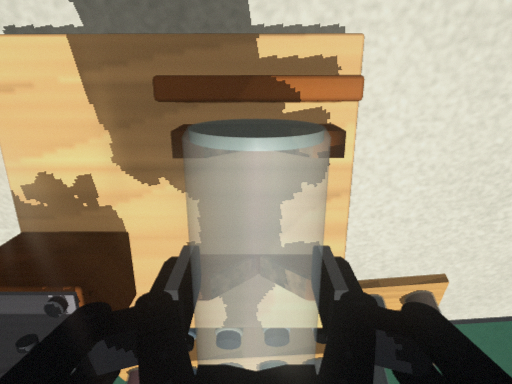

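The wrist view shows the bottle over the notches. Its foot (row 130) is just uphill of the stop (row 88), and both are centred near column 258. I'll lower it slowly.

```bash
python3 -m pendant '[[0,0.0005,0.01,0,-0.005,0,-0.4],[0,0.0005,0.02,0,-0.01,0,-0.4],[0,0.0005,0.028,0,-0.01,0,-0.4],[0,0.0005,0.034,0,-0.01,0,-0.4],[0,0.0005,0.034,0,-0.01,0,-0.4]]'
python3 go.py '[0.004,0.0015,0.0]'
python3 -m pendant '[[0,0,0.001,0,0,0,-0.4],[0,0,0.002,0,0,0,-0.4],[0,0,0.003,0,0,0,-0.4],[0,0,0.004,0,0,0,-0.4],[0,0,0.004,0,0,0,-0.4]]'
python3 go.py '[0.0,0.0015,0.0]'
```

```text
time_s: 6.93
tool_pos: [0.5947, -0.0769, 0.1073]
ee_rot: [0.22, 0.07, 0.973, -0.015]
contact_force: [-1.4, 0.4, -2.8]
gripper_width: 0.0525
finger_force: 63.8
tgt [ 0.5953 -0.0774  0.0971] d [ 0.0038 -0.0004  0.0095] rv [ 0.001   0.0062 -0.0004]
bottle in rest frame [0.0077 0.0019 0.0095] F [-1.4  0.4 -2.8]
time_s: 7.35
tool_pos: [0.5968, -0.0772, 0.1046]
ee_rot: [0.221, 0.07, 0.973, -0.015]
contact_force: [0.6, -0.3, -2.1]
gripper_width: 0.0524
finger_force: 63.8
tgt [ 0.5917 -0.0768  0.0954] d [ 0.0085 -0.0004  0.006 ] rv [ 0.0013  0.0077 -0.0006]
bottle in rest frame [0.0084 0.0019 0.0061] F [ 0.6 -0.3 -2.1]
```

```bash
python3 -m pendant '[[0.001,0,0.001,0,0.006,0,-0.4],[0.002,0,0.002,0,0.006,0,-0.4],[0.002,0,0.003,0,0.006,0,-0.4],[0.002,0,0.004,0,0.006,0,-0.4],[0.002,0,0.004,0,0.006,0,-0.4]]'
python3 -m pendant '[[0,0,0.001,0,0,0,-0.4],[0,0,0.002,0,0,0,-0.4],[0,0,0.002,0,0,0,-0.4]]'
python3 go.py '[0.0,0.0015,0.0]'
```

```text
time_s: 7.77
tool_pos: [0.5967, -0.0772, 0.0998]
ee_rot: [0.218, 0.07, 0.973, -0.015]
contact_force: [-0.5, 0.2, -3.0]
gripper_width: 0.0522
finger_force: 63.8
time_s: 8.02
tool_pos: [0.5976, -0.0771, 0.0985]
ee_rot: [0.218, 0.07, 0.973, -0.015]
contact_force: [-4.2, -0.1, 3.9]
gripper_width: 0.0522
finger_force: 64.8
tgt [ 0.5917 -0.0768  0.0954] d [ 0.0067 -0.0006  0.0003] rv [0.0015 0.0017 0.0001]
bottle in rest frame [0.0066 0.0021 0.0003] F [-4.2 -0.1  3.9]
```

```bash
python3 -m pendant '[[0.001,0,0,0,0,0,-0.4],[0.002,0,0,0,0,0,-0.4],[0.003,0,0,0,0,0,-0.4],[0.004,0,0,0,0,0,-0.4],[0.005,0,0,0,0,0,-0.4]]'
python3 -m pendant '[[0.001,0,0,0,0,0,-0.4],[0.002,0,0,0,0,0,-0.4],[0.002,0,0,0,0,0,-0.4]]'
python3 go.py '[0.0,0.0015,0.0]'; python3 held.py h2 | grep -v top
```

```text
time_s: 8.43
tool_pos: [0.5938, -0.0767, 0.0969]
ee_rot: [0.219, 0.07, 0.973, -0.015]
contact_force: [0.7, 0.4, 4.3]
gripper_width: 0.0524
finger_force: 64.1
time_s: 8.68
tool_pos: [0.5918, -0.0764, 0.0959]
ee_rot: [0.218, 0.07, 0.973, -0.015]
contact_force: [0.8, -0.0, 5.2]
gripper_width: 0.0521
finger_force: 64.2
tgt [ 0.5917 -0.0768  0.0954] d [ 0.0002 -0.0005  0.0004] rv [ 0.0015  0.0032 -0.0006]
bottle in rest frame [0.0002 0.002  0.0004] F [ 0.8 -0.   5.2]
[ 0.5918 -0.0764  0.0959] [ 0.2184  0.0699  0.9732 -0.0149] 0.05213462576545707
wrist 16288 y,z,sy,sz [-0.0009 -0.0182  0.0002 -0.0037] xrange [-0.0295 -0.0226  0.0798  0.0804]
scene 560 y,z,sy,sz [-0.0014 -0.0172  0.      0.    ] xrange [-0.1223 -0.1213  0.3144  0.3222]
```

```bash
python3 -m pendant '[[0.001,0,0,0,0,0,-0.4],[0.0015,0,0,0,0,0,-0.4],[0.0015,0,0,0,0,0,-0.4]]'
python3 -m pendant '[[0.001,0,0,0,0,0,-0.4],[0.0015,0,0,0,0,0,-0.4],[0.0015,0,0,0,0,0,-0.4]]'
python3 go.py '[0.0,0.0015,0.0]'
```

```text
time_s: 9.08
tool_pos: [0.5906, -0.0762, 0.0953]
ee_rot: [0.219, 0.07, 0.973, -0.015]
contact_force: [1.1, -0.7, 6.3]
gripper_width: 0.0525
finger_force: 64.3
time_s: 9.33
tool_pos: [0.5898, -0.076, 0.095]
ee_rot: [0.219, 0.07, 0.973, -0.015]
contact_force: [5.0, -0.3, 5.2]
gripper_width: 0.0527
finger_force: 64.1
tgt [ 0.5917 -0.0768  0.0954] d [-0.002  -0.0005  0.0005] rv [ 0.0016  0.0045 -0.0006]
bottle in rest frame [-0.0021  0.002   0.0005] F [ 5.  -0.3  5.2]
```

```bash
python3 -m pendant '[[0,0,0,0,0,0,0.4],[0,0,0,0,0,0,0.6],[0,0,0,0,0,0,0.8],[0,0,0,0,0,0,1],[0,0,0,0,0,0,1]]'
python3 -m pendant '[[0,0,-0.02,0,0,0,1],[0,0,-0.045,0,0,0,1],[0,0,-0.08,0,0,0,1],[0,0,-0.12,0,0,0,1],[0,0,-0.16,0,0,0,1]]'
cat > chk.py <<'E'
from go import *
import sys
from scipy.optimize import least_squares
rs=rs+F@[-.002,.002,0]
for n in sys.argv[2:]:
    im,d,K,T=cap(n,sys.argv[1]+n+'.png');W=cloud(d,K,T).reshape(-1,3);J=(W[~np.isnan(W[:,0])]-rs)@F
    b=J[(abs(J[:,0])<.055)&(abs(J[:,1])<.03)&(J[:,2]>.005)&(J[:,2]<.035)]
    if len(b)>40:
        f=lambda q:np.hypot(b[:,1]-q[0]-q[2]*b[:,0],b[:,2]-q[1]-q[3]*b[:,0])-.027
        q=least_squares(f,[0,0,0,0],loss='soft_l1',f_scale=.002).x
        e=J[(abs(J[:,1])<.012)&(J[:,2]>.008)&(J[:,2]<.03)&(abs(J[:,0])<.14)]
        print(n,len(b),'bottle y,z,sy,sz',q.round(4),'x',np.percentile(e[:,0],[.5,2,98,99.5]).round(4))
    h=J[(J[:,0]>.025)&(J[:,0]<.065)&(J[:,1]<-.11)&(J[:,1]>-.3)&(J[:,2]>.05)&(J[:,2]<.24)]
    r=np.hypot(h[:,1]+.142,h[:,2]-.066);h=h[(r>.06)&(r<.145)]
    if len(h)>5:
        a=np.arctan2(-(h[:,1]+.142),h[:,2]-.066);print(n,'handle',len(h),'ang',np.percentile(a,[5,50,95]).round(3),'r',np.hypot(h[:,1]+.142,h[:,2]-.066).max().round(3),'x',np.percentile(h[:,0],[5,50,95]).round(4))
print(ctrl.get_state()['time_s'])
E
python3 chk.py c1 wrist scene top
```

```text
time_s: 9.75
tool_pos: [0.5881, -0.076, 0.0935]
ee_rot: [0.217, 0.07, 0.974, -0.015]
contact_force: [0.3, 0.5, -0.4]
gripper_width: 0.0854
finger_force: 0.0
time_s: 10.17
tool_pos: [0.5197, -0.0667, 0.2396]
ee_rot: [0.217, 0.07, 0.974, -0.015]
contact_force: [1.8, 0.3, 1.1]
gripper_width: 0.0852
finger_force: 0.0
wrist 7709 bottle y,z,sy,sz [-0.0002  0.0005  0.0019 -0.0021] x [-0.0651 -0.0638  0.1125  0.1163]
wrist handle 562 ang [-0.414 -0.085 -0.004] r 0.085 x [0.0358 0.04   0.0458]
scene 489 bottle y,z,sy,sz [-0.0002 -0.0001  0.0039  0.0037] x [-0.0608 -0.0571  0.1197  0.122 ]
scene handle 169 ang [-0.297 -0.037  0.029] r 0.139 x [0.0424 0.0525 0.0573]
top 590 bottle y,z,sy,sz [-0.0021 -0.0002  0.0144 -0.0023] x [-0.0212 -0.0186  0.1175  0.1205]
top handle 176 ang [-0.299 -0.024  0.069] r 0.143 x [0.0414 0.0499 0.0559]
10.3167
```

View pics/c1wrist.png

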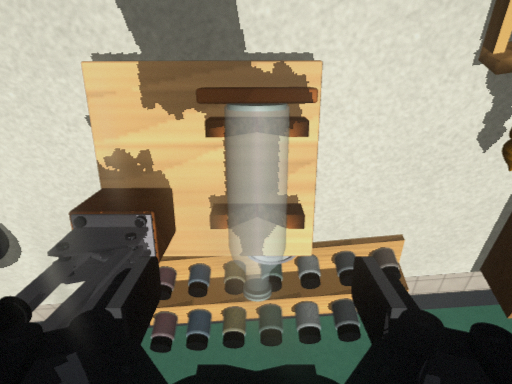

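Bottle is home: fit is within 1 mm, foot at -65 mm, and the wrist view shows it in both notches with its foot at the stop (row 97). Next I'll shut the fingers, rise, and go beside the handle.

```bash
cat > tcp.py <<'E'
from go import *
s=ctrl.get_state();Rt=rq(s['ee_rot'])
print('TCP rest mm',((F.T@(np.array(s['tool_pos'])-rs)-[-.002,.002,0])*1000).round(1),'rv',(Rt.inv()*Rgoal).as_rotvec().round(3),'F rest',(F.T@np.array(s['contact_force'])).round(1),'q',np.round(s['q'],2))
E
python3 -m pendant '[[0,0,-0.02,0,0,0,0],[0,0,-0.04,0,0,0,-1],[0,0,-0.06,0,0,0,-1],[0,0,-0.08,0,0,0,-1],[0,0,-0.09,0,0,0,-1]]'
python3 -m pendant '[[-0.01,-0.02,0,0,0,0,-1],[-0.02,-0.04,0,0,0,0,-1],[-0.03,-0.06,0,0,0,0,-1],[-0.04,-0.08,0,0,0,0,-1],[-0.047,-0.1,0,0,0,0,-1]]'
python3 tcp.py; python3 chk.py c2 scene top wrist
```

```text
time_s: 10.73
tool_pos: [0.483, -0.0611, 0.3212]
ee_rot: [0.218, 0.07, 0.973, -0.015]
contact_force: [0.9, 0.5, -0.2]
gripper_width: 0.0256
finger_force: 0.0
time_s: 11.15
tool_pos: [0.5114, -0.1673, 0.339]
ee_rot: [0.217, 0.07, 0.974, -0.015]
contact_force: [0.8, -0.7, 0.1]
gripper_width: 0.0
finger_force: 0.0
TCP rest mm [  46.  -100.5  230.8] rv [ 0.001  0.    -0.   ] F rest [ 0.9 -0.5 -0.3] q [-0.31 -0.29  0.46  1.9   0.13  1.06  1.56]
scene 497 bottle y,z,sy,sz [-0.0001 -0.0001  0.0007 -0.0011] x [-0.061  -0.0562  0.1207  0.1225]
scene handle 166 ang [-0.088 -0.029  0.024] r 0.14 x [0.0424 0.0521 0.0573]
top 837 bottle y,z,sy,sz [-0.0018 -0.0001 -0.0007  0.002 ] x [-0.0628 -0.059   0.1182  0.1202]
top handle 95 ang [-0.307 -0.053  0.051] r 0.127 x [0.0438 0.0517 0.0564]
wrist 5445 bottle y,z,sy,sz [-0.0003  0.0004  0.0029 -0.0022] x [-0.0643 -0.0618  0.1138  0.1171]
wrist handle 2307 ang [-0.304 -0.012  0.071] r 0.142 x [0.0365 0.0404 0.0493]
11.3
```

View pics/c2wrist.png

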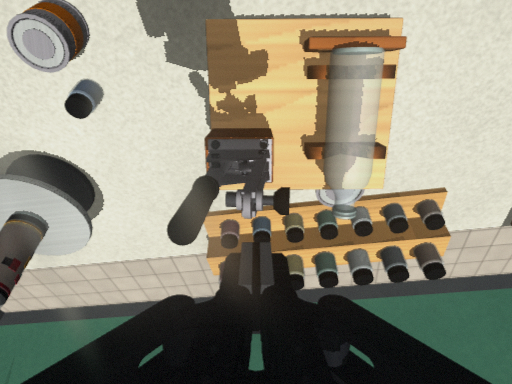

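Handle is at (190,215), to the left of the shut fingers, and the clamp arm and pad are below at (255,200). I'll lower behind the handle and push right.

```bash
python3 -m pendant '[[0,0,0.012,0,0,0,-1],[0,0,0.025,0,0,0,-1],[0,0,0.038,0,0,0,-1],[0,0,0.045,0,0,0,-1],[0,0,0.045,0,0,0,-1]]'
python3 tcp.py
python3 -m pendant '[[0,-0.014,0,0,0,0,-1],[0,-0.026,0,0,0,0,-1],[0,-0.038,0,0,0,0,-1],[0,-0.05,0.001,0,0,0,-1],[0,-0.062,0.004,0,0,0,-1]]'
python3 tcp.py
python3 -m pendant '[[0,-0.01,0.004,0,0,0,-1],[0,-0.02,0.009,0,0,0,-1],[0,-0.03,0.015,0,0,0,-1],[0,-0.038,0.02,0,0,0,-1],[0,-0.045,0.026,0,0,0,-1]]'
python3 tcp.py; python3 chk.py c3 scene top wrist
```

```text
time_s: 11.72
tool_pos: [0.5296, -0.1678, 0.2969]
ee_rot: [0.216, 0.069, 0.974, -0.015]
contact_force: [-0.5, -0.5, 0.4]
gripper_width: -0.0002
finger_force: 0.0
TCP rest mm [ 44.5 -98.4 185. ] rv [ 0.001 -0.002  0.001] F rest [-0.2 -0.5  0.6] q [-0.32 -0.22  0.5   1.94  0.1   0.96  1.58]
time_s: 12.13
tool_pos: [0.5229, -0.2305, 0.2964]
ee_rot: [0.218, 0.07, 0.973, -0.015]
contact_force: [0.1, 1.1, 0.4]
gripper_width: 0.0
finger_force: 0.3
TCP rest mm [  46.5 -161.4  183.6] rv [ 0.002  0.003 -0.   ] F rest [0.1 1.2 0.3] q [-0.3  -0.19  0.63  1.91  0.03  0.95  1.76]
time_s: 12.55
tool_pos: [0.5275, -0.2768, 0.2724]
ee_rot: [0.218, 0.07, 0.973, -0.015]
contact_force: [0.2, 0.4, -0.1]
gripper_width: -0.0001
finger_force: 0.0
TCP rest mm [  46.3 -206.6  157.1] rv [ 0.001  0.002 -0.001] F rest [ 0.1  0.5 -0.1] q [-0.29 -0.1   0.75  1.89 -0.09  0.91  1.94]
scene 495 bottle y,z,sy,sz [-0.     -0.0001  0.0047  0.0019] x [-0.0599 -0.057   0.1213  0.1223]
scene handle 247 ang [0.332 0.572 0.749] r 0.145 x [0.0399 0.0526 0.0592]
top 744 bottle y,z,sy,sz [-0.002  -0.0002  0.0035 -0.0044] x [-0.0627 -0.0597  0.1181  0.1203]
top handle 133 ang [0.513 0.718 0.795] r 0.145 x [0.0429 0.0532 0.0576]
wrist 5924 bottle y,z,sy,sz [-0.0002  0.0003  0.0029 -0.0016] x [-0.0388 -0.031   0.1159  0.1179]
wrist handle 7262 ang [0.404 0.748 0.85 ] r 0.145 x [0.0337 0.0383 0.0492]
12.7
```

```bash
python3 -m pendant '[[0,-0.008,0.004,0,0,0,-1],[0,-0.016,0.009,0,0,0,-1],[0,-0.024,0.015,0,0,0,-1],[0,-0.03,0.022,0,0,0,-1],[0,-0.032,0.028,0,0,0,-1]]'
python3 tcp.py; python3 chk.py c4 scene top wrist
python3 -c "
import cv2,numpy as np
a=cv2.imread('pics/c4scene.png')[80:280,60:260];b=cv2.imread('pics/c4wrist.png')
cv2.imwrite('pics/c4.png',np.hstack([cv2.resize(a,(384,384),interpolation=2),cv2.resize(b,(416,384))]))"
```

```text
time_s: 13.12
tool_pos: [0.5349, -0.3099, 0.2469]
ee_rot: [0.218, 0.07, 0.973, -0.015]
contact_force: [-0.3, 0.6, -1.0]
gripper_width: 0.0002
finger_force: 0.0
TCP rest mm [  46.4 -238.3  129. ] rv [ 0.001  0.002 -0.001] F rest [-0.8  0.5 -0.7] q [-0.27  0.01  0.83  1.88 -0.24  0.87  2.11]
scene 487 bottle y,z,sy,sz [-0.0004  0.0003 -0.0123  0.0188] x [-0.0608 -0.0584  0.1208  0.1222]
scene handle 297 ang [0.368 0.825 1.129] r 0.145 x [0.0394 0.0522 0.0604]
top 729 bottle y,z,sy,sz [-0.002  -0.0004  0.0028 -0.0052] x [-0.0623 -0.0599  0.1183  0.1207]
top handle 201 ang [0.524 1.059 1.15 ] r 0.144 x [0.0424 0.0531 0.059 ]
wrist handle 13987 ang [0.399 0.742 1.133] r 0.145 x [0.0328 0.0376 0.0527]
13.2667
```

View pics/c4.png

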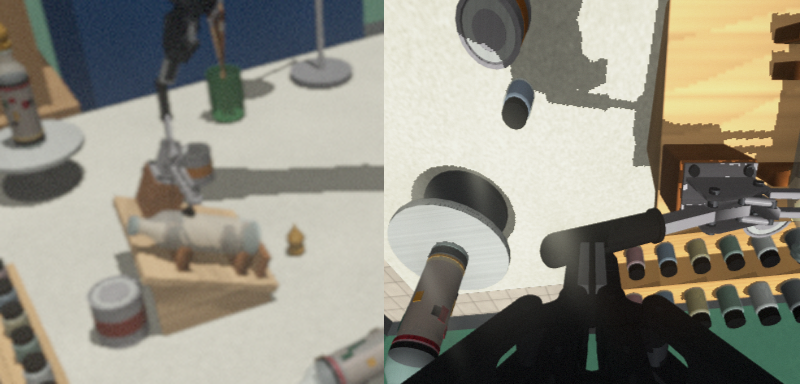

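Handle rests near 1.1 rad and the shut fingertips are on its upper side (wrist pane 590,245). The clamp pad is down on the bottle. Now I'll press it down over centre.

```bash
python3 -m pendant '[[0,0,0.006,0,0,0,-1],[0,-0.001,0.012,0,0,0,-1],[0,-0.002,0.018,0,0,0,-1],[0,-0.003,0.024,0,0,0,-1],[0,-0.003,0.029,0,0,0,-1]]'
python3 tcp.py
python3 -m pendant '[[0,0,0.004,0,0,0,-1],[0,0,0.008,0,0,0,-1],[0,0,0.012,0,0,0,-1],[0,0,0.012,0,0,0,-1]]'
python3 tcp.py
```

```text
time_s: 13.68
tool_pos: [0.5466, -0.3149, 0.2198]
ee_rot: [0.218, 0.07, 0.973, -0.015]
contact_force: [-0.8, 0.5, 0.4]
gripper_width: -0.0001
finger_force: 0.4
TCP rest mm [  46.1 -241.5   99.1] rv [ 0.001  0.001 -0.001] F rest [-0.6  0.3  0.8] q [-0.25  0.08  0.84  1.88 -0.33  0.82  2.18]
time_s: 14.02
tool_pos: [0.5515, -0.3149, 0.2085]
ee_rot: [0.217, 0.07, 0.974, -0.015]
contact_force: [-0.2, 0.1, 0.3]
gripper_width: 0.0002
finger_force: 0.0
TCP rest mm [  45.7 -240.9   86.9] rv [ 0.001  0.    -0.   ] F rest [-0.   0.   0.4] q [-0.24  0.11  0.84  1.89 -0.37  0.81  2.21]
```

```bash
python3 -m pendant '[[0,0,0.001,0,0,0,-1],[0,0,0.002,0,0,0,-1],[0,0,0.003,0,0,0,-1],[0,0,0.004,0,0,0,-1]]'
python3 tcp.py
python3 -m pendant '[[0,0,0.001,0,0,0,-1],[0,0,0.002,0,0,0,-1],[0,0,0.003,0,0,0,-1]]'
python3 tcp.py; python3 chk.py c5 scene top wrist
```

```text
time_s: 14.35
tool_pos: [0.5527, -0.3159, 0.2073]
ee_rot: [0.218, 0.07, 0.973, -0.014]
contact_force: [-23.7, 10.3, 28.3]
gripper_width: 0.0002
finger_force: 18.1
TCP rest mm [  46.3 -241.6   85.2] rv [ 0.003  0.002 -0.002] F rest [-10.6   6.8  36.2] q [-0.24  0.12  0.83  1.89 -0.38  0.8   2.22]
time_s: 14.6
tool_pos: [0.5533, -0.3162, 0.2066]
ee_rot: [0.218, 0.071, 0.973, -0.013]
contact_force: [-50.3, 22.6, 57.5]
gripper_width: 0.0002
finger_force: 38.1
TCP rest mm [  46.6 -241.9   84.3] rv [ 0.005  0.003 -0.003] F rest [-23.6  15.2  74.6] q [-0.23  0.12  0.83  1.89 -0.39  0.81  2.22]
scene 493 bottle y,z,sy,sz [-0.0002  0.0001 -0.0051  0.0071] x [-0.0613 -0.0573  0.1208  0.1222]
scene handle 441 ang [0.369 0.775 1.424] r 0.145 x [0.0395 0.0551 0.0621]
top 728 bottle y,z,sy,sz [-0.0018 -0.0001  0.0035 -0.0036] x [-0.0624 -0.0599  0.1177  0.1203]
top handle 294 ang [0.374 0.605 1.437] r 0.145 x [0.0385 0.0525 0.0601]
wrist handle 25922 ang [0.55  0.88  1.423] r 0.145 x [0.0288 0.035  0.0526]
14.75
```

Hard stop reached. Now I'll retreat and check.

```bash
python3 -m pendant '[[0,0,-0.004,0,0,0,-1],[0,0,-0.015,0,0,0,-1],[0,0,-0.04,0,0,0,-1],[0,0,-0.07,0,0,0,-1],[0,0,-0.1,0,0,0,-1]]'
python3 -m pendant '[[0.03,0,-0.02,0,0,0,-1],[0.06,0,-0.03,0,0,0,-1],[0.09,0,-0.04,0,0,0,-1],[0.09,0,-0.04,0,0,0,-1],[0.09,0,-0.04,0,0,0,-1]]'
python3 tcp.py; python3 chk.py c6 scene top wrist
python3 -c "
import cv2,numpy as np
a=cv2.imread('pics/c6scene.png')[80:380,60:360];b=cv2.imread('pics/c6wrist.png')
cv2.imwrite('pics/c6.png',np.hstack([cv2.resize(a,(384,384),interpolation=2),cv2.resize(b,(416,384))]))"
```

```text
time_s: 15.17
tool_pos: [0.5114, -0.31, 0.2945]
ee_rot: [0.217, 0.07, 0.973, -0.015]
contact_force: [0.7, 0.6, -0.2]
gripper_width: 0.0001
finger_force: 0.0
time_s: 15.58
tool_pos: [0.4139, -0.296, 0.2924]
ee_rot: [0.219, 0.071, 0.973, -0.014]
contact_force: [0.9, 0.7, 0.1]
gripper_width: 0.0
finger_force: 0.0
TCP rest mm [ -44.5 -241.8  221.8] rv [ 0.002  0.005 -0.002] F rest [ 0.8  0.8 -0.2] q [-0.19 -0.39  0.69  2.02  0.1   1.02  1.9 ]
scene 489 bottle y,z,sy,sz [-0.0004  0.0001 -0.0084  0.0126] x [-0.0603 -0.0565  0.1203  0.1218]
scene handle 76 ang [1.332 1.397 1.474] r 0.135 x [0.0437 0.0535 0.0578]
top 725 bottle y,z,sy,sz [-0.0017 -0.0003 -0.0014 -0.0004] x [-0.0626 -0.0602  0.1182  0.1205]
top handle 246 ang [1.324 1.396 1.462] r 0.139 x [0.04   0.0488 0.0557]
wrist 4502 bottle y,z,sy,sz [-0.0003  0.0004  0.0044  0.0025] x [-0.0651 -0.0649  0.1141  0.117 ]
wrist handle 348 ang [1.32  1.4   1.475] r 0.14 x [0.0367 0.0407 0.0494]
15.7333
```

View pics/c6.png

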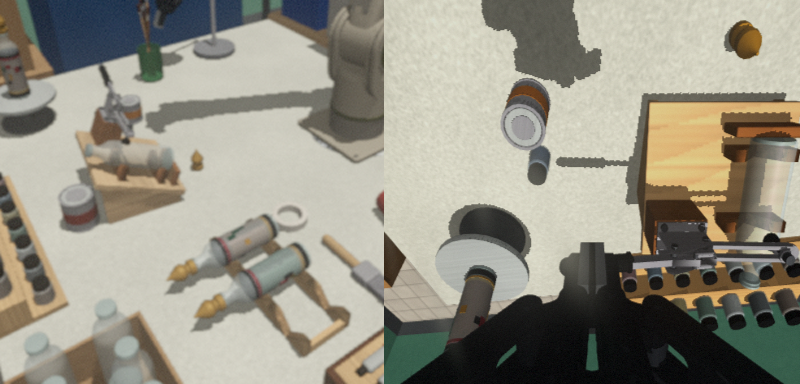

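The handle stays at its stop: its top surface reads 1.40 rad, about 1.44 at the centre line. The bottle is home under the pad, and both finished bottles are still in the rack. Handing in.

```bash
python3 -c "
from bench import ctrl
print(ctrl.hand_in())"
```

```text
the job is handed in; nothing more can be done
None
```

The bare bottle lies home in the rest, foot against the stop, with the clamp locked on it; both finished bottles are still in the rack, and the job was handed in at about 16 s (no verdict came back).

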